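# Open the bench lathe for loading: guard back, tailstock centre held at the mark

## Robot

A 6-joint arm with a two-finger parallel gripper is mounted at the origin on the work surface. World frame = base frame: x ahead of the robot, y to its left, z up, the work surface at z = 0. Lengths are in mm, angles in degrees, forces in N, time in s.
With the tool pointing down it reaches from about 300 to 850 mm from the base axis. Payload 4.2 kg.
Tool frame: the origin (TCP) lies midway between the tips of the shut fingers; the grasp point (between the pads) lies 19 mm behind it; z points along the fingers, y is the line along which they close (so a half turn about z gives the same grasp; the last joint's range is limited). The gripper opens to 91 mm and grips with 3 to 60 N. Pads are 32 mm wide; open, the fingers measure 118 mm over their backs; the gripper's body (76 mm by 178 mm) begins 60 mm behind the grasp point.
Start: joints at [74.714, 18.312, 89.639, -0, 72.044, -1.146], TCP at [140.475, 557.593, 213.976] pointing down, gripper open.
Joint ranges: [-177.97, 177.97], [-48.28, 115.42], [12.27, 149.76], [-77.06, 257.06], [2.81, 150.46], [-146.56, 146.56]. Speed limits (degrees/s): [147.25, 147.25, 180, 180, 180, 180].

## Interface

Orientations are given as [roll, pitch, yaw] about the fixed x, y, z axes, in that order (R = Rz(yaw) Ry(pitch) Rx(roll)).
In Python, from workcell import env gives the robot as it stands.
- The arm moves only by the tool send_rows, never from a script. Its argument "steps" is a list that holds one entry, the list of rows, each a list of 5 numbers: the shift along the tool's x, y, z scaled (see below), then the turn about the tool's z scaled (see below), then the opening, from 0 (shut) to 1 (fully open). In form: [[[dx, dy, dz, yaw, fingers], ...]]. A call has 1 to 5 rows; each row shifts and turns the commanded pose from where the row before left it, along the tool's axes as they then stand; what a row does not reach is not made up. The controller multiplies each number of a shift by 0.04 m and each number of a turn by 0.12 rad. A row lasts 1/12 s, in which the tool goes at most 41.7 mm and 7.16 degrees, less where a joint would pass 70% of its speed; a pose out of reach is approached as far as the arm can. A call with a number of a shift or a turn outside -1 to 1 is refused whole. A call with a gripper value outside its range is refused whole. The fingers move at their own pace and stop on an object; "squeeze" is the grip in N (left out, the last holds). Time passes only in rows, so rows that do not move let the fingers close. It gives the time, the measured TCP pose, the force, the opening and the grip force at its end, in the units of the state.
- env.state(): the state, without advancing time (a new reading comes with each control period).
- env.grab_frame(name): name is "side" or "top" or "wrist"; returns a dict with "pixels" (400x640x3 uint8, red, green, blue), "depth" (400x640 float32, mm along the optical axis (not along the pixel's ray), 0 where there is no reading), "intrinsics" (3x3 intrinsics, pixels), "cam_to_world" (4x4, takes a point from camera to world coordinates). Camera axes: x right, y down, z forward; pixel columns grow to the right and rows downward; lengths in mm; the calibration is good to about 2 mm. The wrist camera is an equidistant fisheye: a pixel r from the principal point sees the ray r / f radians off the axis. A picture is of the moment at which its call begins.
- env.job_done(): hands the job in; it is judged then, once.
The state is a dict: "time_s": time; "qpos": joint angles; "qvel": joint speeds; "effort": joint torques, N m; "ee_pos": TCP position; "ee_rot": TCP orientation; "force": force on the tool from outside, world axes, zero at the start; "torque": the same for the moment, N m; "gripper_width": finger opening in mm; "gripper_force": force on a finger pad.
Only numpy, scipy, OpenCV 4.12 (cv2) and the standard library are available. Lean on these libraries where they do the work, as an engineer would, in place of code of your own. Each camera call takes 0.05 s, during which the arm holds its last target. There are 200 camera calls.

## Task

I want to put the brass blank into the little bench lathe, so open it up for me: swing the clear chuck guard all the way up and back by its orange grip and leave it standing open, then draw the spring-loaded tailstock spindle back by its black knob until its yellow pin stands level with the red pointer on the scale. Keep hold of it there - finish still holding it at the mark, because it springs shut when let go. Don't shift the pointer, the blank or the other things on the bench.

Things in the scene. Friction and masses are not known exactly. Their poses are not given: they have to be found in the camera images.
- lathe: Green bench lathe, bolted down. Origin: on the bench top under the middle of its bed. Its y is its long axis: headstock and chuck at +y, tailstock at -y; robot on its -x side. Foot 100 x 430 mm, bed top 60, headstock top 156 high. Centre line of chuck and tailstock at x = 0, z = 115 mm. Motor behind the headstock (+x, 92 high). Graver rest at mid-bed, x = -46, up to 108 high.
- guard_joint (a joint): Angle of the clear chuck guard in rad: 0 = shut flat over the chuck, grows as it swings up and back (away from the robot's side), 1.57 upright, stop at 1.75 (fully open). It may start slightly ajar. The hinge is stiff: the guard stays where it is left; about 2 to 4 N at the grip moves it.
- guard: The chuck guard. Origin: middle of its hinge line, which runs along lathe y, at lathe (55, 46, 166) mm. Its axes are the lathe's when shut. A clear sheet in a grey rim, 105 mm from hinge to front edge, 76 mm long along y, with a 36 mm lip hanging down from the front edge.
- guard_grip (a point): Orange round cross grip, 18 mm diameter, 34 long along lathe y, on an 8 mm stem out of the guard's front edge (32 mm off); this point: its centre, 137 mm out from the hinge line and 4 mm above it when shut (then at lathe (-82, 46, 170) mm). Circles the hinge line with the guard. Pinched from above on its two ends (fingers closing along lathe y), it can turn between the pads.
- spindle_joint (a joint): How far the tailstock spindle is drawn back, in m: 0 = sprung fully forward (rest), grows as the knob is pulled along lathe -y; stop at 0.045. A spring pulls it forward: about 6 N at rest, growing by 0.25 N per mm (about 14 N at 34 mm).
- pull_knob (a point): Black grooved knob on the rear end of the tailstock spindle, axis along lathe y; this point: middle of the grip, on the axis, at lathe (0, -200, 115) mm at rest. Grip 24 mm diameter, 30 long (15 either way); end flange at -y 34 mm diameter, 6 thick. Before it 15 mm of bare 13 mm shank up to the tailstock. Free at both sides and above; bed 55 mm below its axis.
- index_pin (a point): Top of the yellow pin, 6 mm thick, that stands up out of the spindle through a slot in the scale plate on top of the tailstock barrel; at lathe (0, -100, 147) mm at rest, moves with the spindle.
- spindle: The steel tailstock spindle with its knob and pin; origin on the centre line under the yellow pin, axes as the lathe's: at lathe (0, -100, 115) mm at rest.
- pointer (a joint): Setting of the red pointer on the scale, in m: the value that the spindle's travel has when the yellow pin is level with the pointer. Between 0.016 and 0.034; it stays put unless pushed.
- pointer_tip (a point): Tip of the red pointer (10 mm wide clip with a wedge, on the +x side of the slot), at lathe x = 4, z = 140 mm; the pin is at the mark when its lathe y equals this point's.
- blank: Square brass bar 13 x 75 x 13 mm lying in a steel tray; origin: centre of its underside. Leave alone.
- oil: Small clear oil bottle, 38 mm diameter, 100 mm high; origin: centre of its underside. Leave alone.
- jar: Amber jar, 62 mm diameter, 65 mm high; origin: centre of its underside. Leave alone.
- loupe: Black eye loupe, 46 mm diameter, 36 mm high; origin: centre of its underside. Leave alone.
- hammer: Hammer 230 mm long lying on the bench; origin: under its middle. Leave alone.
- bench_block: Steel block 75 x 75 x 22 mm; origin: centre of its underside. Leave alone.
- caliper: Caliper 190 mm long lying flat, 13 mm high; origin: under its middle. Leave alone.
- graver_pot: Steel pot of gravers, 76 mm diameter, 85 mm high, handles up to 155 mm; origin: centre of its underside. Leave alone.

How it is judged:
By the outcome, as a careful person would: the job done as asked, in the order asked, and still so for the second after the job is handed in, while the arm keeps its last pose, push and grip.
It also fails if it takes over 54 s, if anything falls off the work surface, if the arm or the gripper's body presses on something with over 40 N, if the wrist force passes 120 N, or if a joint passes its speed limit or range.

## Working session

There is one attempt and no reset: what is moved stays moved. The work goes in short steps, Python scripts to look and compute and a tool call to move; the robot and the scene stay as the last step left them, time stands still between calls to the robot, and variables do not carry over. Pictures are saved under pics/ and viewed, at most 10 in all, crops included, and the job is handed in when it is done.

Besides the shell and the picture viewer there is one more tool, called after "Emit:" by a JSON object that holds its "name" and its "arguments", one argument or row to a line. send_rows: Moves the arm, as the interface text tells. Shifts and turns lie within -1 to 1; 1 stands for 0.04 m of shift or 0.12 rad of turn. Its arguments: {"type":"object","properties":{"steps":{"type":"array"},"squeeze":{"type":"number"}},"required":["steps"]}

```bash
mkdir -p pics
cat > h.py <<'E'
import numpy as np, cv2, pickle
from workcell import env
def grab(n,tag):
    f=env.grab_frame(n); pickle.dump(f,open(f'pics/{tag}.pkl','wb'))
    cv2.imwrite(f'pics/{tag}.png',f['pixels'][:,:,::-1]); return f
def load(tag): return pickle.load(open(f'pics/{tag}.pkl','rb'))
def crop(tag,x0,y0,x1,y1,s):
    im=load(tag)['pixels'][y0:y1,x0:x1,::-1]
    cv2.imwrite(f'pics/{tag}_c{x0}_{y0}.png',cv2.resize(im,None,fx=s,fy=s,interpolation=cv2.INTER_CUBIC))
def pt(f,u,v,d=None):
    K=f['intrinsics']; d=f['depth'][int(round(v)),int(round(u))] if d is None else d
    p=np.array([(u-K[0,2])/K[0,0]*d,(v-K[1,2])/K[1,1]*d,d,1]); return (f['cam_to_world']@p)[:3]
def ptz(f,u,v,z):
    a=pt(f,u,v,100.);c=f['cam_to_world'][:3,3]; return c+(a-c)*(z-c[2])/(a[2]-c[2])
E
python3 - <<'E'
from h import *
np.set_printoptions(suppress=True,precision=1)
for n in('side','top'):
    f=grab(n,n+'0'); print(f['intrinsics'],f['cam_to_world'])
print(env.state())
E
```

```text
[[392.8   0.  321.1]
 [  0.  392.8 195.3]
 [  0.    0.    1. ]] [[   1.    -0.1    0.1  468.8]
 [  -0.1   -0.7    0.7 -791.7]
 [   0.    -0.7   -0.7  801.3]
 [   0.     0.     0.     1. ]]
[[402.5   0.  319.8]
 [  0.  402.5 196.7]
 [  0.    0.    1. ]] [[  -0.    -1.     0.1  425.5]
 [  -1.     0.    -0.    -7.1]
 [   0.    -0.1   -1.  1219.1]
 [   0.     0.     0.     1. ]]
{'time_s': 0.1, 'qpos': array([74.7, 18.3, 89.7,  0. , 72. , -1.1]), 'qvel': array([ 0.1, -0.1, -0.1,  0.1,  0. ,  0. ]), 'effort': array([ -0. , -41.3, -23.3,   0.1,   0. ,  -0. ]), 'ee_pos': array([140.3, 557.2, 213.2]), 'ee_rot': array([-179.9,   -0. ,  165.9]), 'force': array([-0.1,  0.3,  0.2]), 'torque': array([ 0., -0., -0.]), 'gripper_force': 0.0, 'gripper_width': 91.11575476774274}
```

View pics/top0.png

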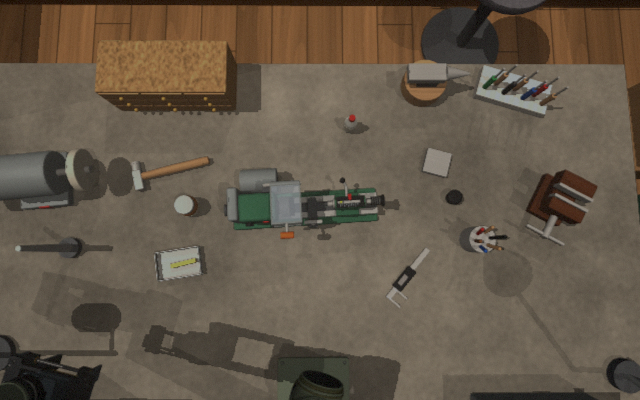

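View pics/side0.png

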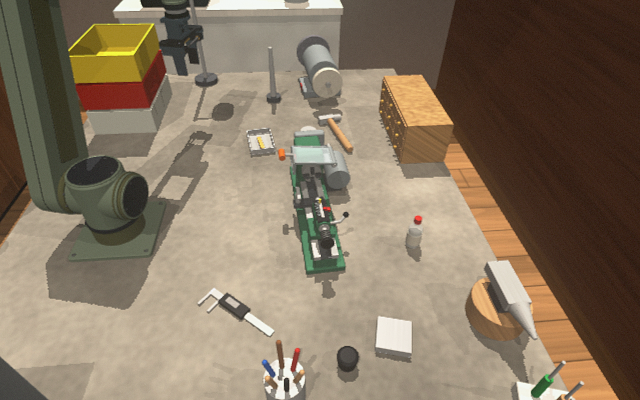

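The top view shows the lathe with the orange grip near (287,236), the knob near (390,204) and the red pointer near (349,198). In the side view the grip is at (282,154) and the knob near (326,242). I'll enlarge both.

Run:
```python
from h import *
np.set_printoptions(suppress=True,precision=1)
crop('top0',215,160,415,250,4); crop('side0',260,115,380,285,3.5)
f=load('top0')
h=cv2.cvtColor(f['pixels'],cv2.COLOR_RGB2HSV)
m=cv2.inRange(h,(5,170,120),(18,255,255)); m[:220]=0;m[245:]=0;m[:,:270]=0;m[:,305:]=0
v,u=np.nonzero(m); print('grip px',u.mean(),v.mean(),len(u)); print(np.median([pt(f,a,b) for a,b in zip(u,v)],0))
P=np.array([[pt(f,a,b) for a in range(215,415)] for b in range(160,250)])
# green foot/bed pixels
g=cv2.inRange(h,(45,80,20),(85,255,255))[160:250,215:415]>0
for lo,hi in((5,50),(50,75),(75,130),(130,170)):
    q=P[g&(P[...,2]>lo)&(P[...,2]<hi)]
    if len(q)>20: print(lo,hi,len(q),cv2.minAreaRect(q[:,:2].astype(np.float32)),np.median(q[:,2]))
```

```text
grip px 287.0144927536232 234.7391304347826 69
[450.6  64.3 194. ]
5 50 465 ((534.1870727539062, 23.062530517578125), (96.26335906982422, 422.970458984375), 3.5852630138397217) 17.95864362517841
50 75 42 ((543.074462890625, -97.77865600585938), (62.70552444458008, 59.70025634765625), 4.860898494720459) 74.20159807304742
75 130 102 ((543.12353515625, -99.16802978515625), (64.7374496459961, 64.66914367675781), 5.229430198669434) 76.84195735522565
130 170 804 ((532.789306640625, 28.099807739257812), (72.7722396850586, 338.5167541503906), 3.196934700012207) 155.9465494992936
```

View pics/top0_c215_160.png

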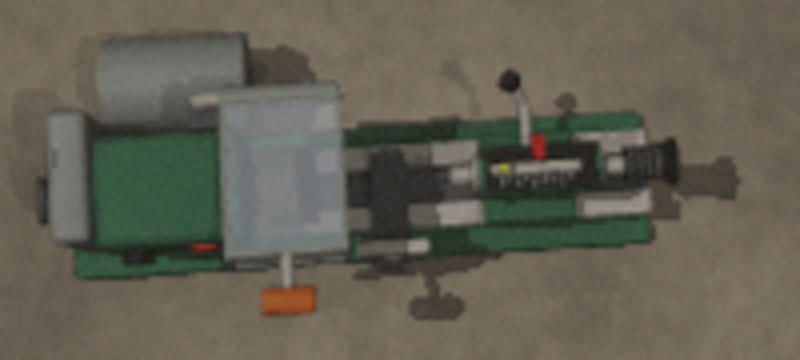

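View pics/side0_c260_115.png

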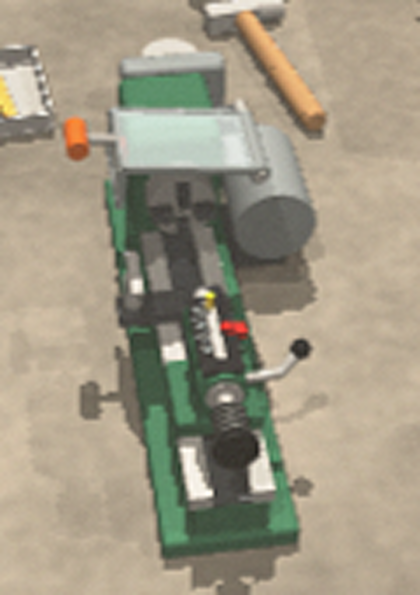

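The top crop shows the yellow pin top at (505,169), the pointer at (539,147), the knob flange at (672,160) and the foot corners at (75,277), (651,241) and (645,113). In the side crop the pin top is at (208,297), the flange face at (236,448) and the foot's near bottom corners at (163,555) and (298,543). The guard looks slightly ajar. Next I'll fit the lathe pose.

```bash
cat > fit.py <<'E'
from h import *
from scipy.optimize import least_squares
np.set_printoptions(suppress=True,precision=1)
def proj(f,p):
    q=np.linalg.inv(f['cam_to_world'])@np.append(p,1); K=f['intrinsics']; return np.array([K[0,0]*q[0]/q[2]+K[0,2],K[1,1]*q[1]/q[2]+K[1,2]])
T=load('top0');S=load('side0')
def c(x,y,s,x0,y0): return np.array([(x+.5)/s-.5+x0,(y+.5)/s-.5+y0])
t=lambda x,y:c(x,y,4,215,160); s=lambda x,y:c(x,y,3.5,260,115)
obs=[(T,t(505,169),(0,-100,147)),(T,t(674,160),(0,-218,115)),(T,t(651,241),(-50,-215,18)),(T,t(645,113),(50,-215,18)),(T,t(75,277),(-50,215,18)),
(S,s(208,297),(0,-100,147)),(S,s(236,448),(0,-221,115)),(S,s(163,555),(-50,-215,0)),(S,s(298,543),(50,-215,0))]
def L(p,q): a=p[2]; return np.array([p[0]+np.cos(a)*q[0]-np.sin(a)*q[1],p[1]+np.sin(a)*q[0]+np.cos(a)*q[1],q[2]])
def gr(th): return (55-137*np.cos(th)+4*np.sin(th),46,166+137*np.sin(th)+4*np.cos(th))
if __name__=='__main__':
    r=least_squares(lambda p:np.concatenate([proj(f,L(p,q))-o for f,o,q in obs]),[534,23,.062],loss='soft_l1')
    p=r.x; print(p[:2],np.degrees(p[2]));
    for f,o,q in obs: print(q,proj(f,L(p,q))-o)
    g=[(T,t(289,300)),(S,s(77,139))]
    th=least_squares(lambda a:np.concatenate([proj(f,L(p,gr(a[0])))-o for f,o in g]),[.1]); print('th',th.x,th.fun,L(p,gr(th.x[0])))
    ptr=least_squares(lambda a:np.concatenate([proj(T,L(p,(4,-100-a[0],140)))-t(537,157),proj(S,L(p,(4,-100-a[0],140)))-s(222,325)]),[20]); print('ptr',ptr.x,ptr.fun)
    print('knob',L(p,(0,-200,115)))
    for a in np.arange(.05,1.8,.1): print(round(a,2),L(p,gr(a)))
    np.save('pose.npy',p)
E
python3 fit.py
```

```text
[535.4  24. ] 3.3273651848576153
(0, -100, 147) [-0.2 -0.5]
(0, -218, 115) [-0.6  0.4]
(-50, -215, 18) [0.1 0.4]
(50, -215, 18) [-1.  -0.7]
(-50, 215, 18) [-0.   0.1]
(0, -100, 147) [ 0.3 -1. ]
(0, -221, 115) [-0.1  1.2]
(-50, -215, 0) [-0.5  1.5]
(50, -215, 0) [0.2 0.4]
th [0.1] [-0.  -0.1 -0.2 -0. ] [452.   65.2 184.3]
ptr [24.1] [ 0.5  0.7 -0.6 -0.4]
knob [ 547.  -175.7  115. ]
0.05 [451.2  65.1 176.8]
0.15 [453.   65.2 190.4]
0.25 [456.1  65.4 203.8]
0.35 [460.5  65.7 216.7]
0.45 [466.2  66.  229.2]
0.55 [473.1  66.4 241. ]
0.65 [481.2  66.9 252.1]
0.75 [490.3  67.4 262.3]
0.85 [500.4  68.  271.6]
0.95 [511.3  68.6 279.8]
1.05 [523.   69.3 286.8]
1.15 [535.4  70.  292.7]
1.25 [548.3  70.8 297.3]
1.35 [561.6  71.6 300.6]
1.45 [575.1  72.3 302.5]
1.55 [588.8  73.1 303.1]
1.65 [602.4  73.9 302.3]
1.75 [615.9  74.7 300.1]
```

```bash
cat > plan.py <<'E'
from fit import *
def plan(wps,start=None):
    """wps: (x,y,z,yaw_deg,nrows); prints rows in tool axes and units"""
    s=env.state(); p=np.array(s['ee_pos'],float); y=s['ee_rot'][2]; k=0
    if start is not None: p,y=np.array(start[:3],float),start[3]
    for w in wps:
        n=w[4]; dp=(np.array(w[:3])-p)/n; dy=((w[3]-y+180)%360-180)/n
        for i in range(n):
            a=np.radians(y); c,t=np.cos(a),np.sin(a)
            print([round(float(v),2) for v in((dp[0]*c+dp[1]*t)/40,(dp[0]*t-dp[1]*c)/40,-dp[2]/40,-np.radians(dy)/.12)],'|' if k%5==4 else '')
            y+=dy;k+=1
        p=np.array(w[:3],float);
E
python3 - <<'E'
from plan import *
plan([(452,65,245,183.3,20)])
E
```

```text
[-0.53, -0.5, -0.04, -0.13] 
[-0.52, -0.51, -0.04, -0.13] 
[-0.51, -0.52, -0.04, -0.13] 
[-0.5, -0.52, -0.04, -0.13] 
[-0.5, -0.53, -0.04, -0.13] |
[-0.49, -0.54, -0.04, -0.13] 
[-0.48, -0.55, -0.04, -0.13] 
[-0.47, -0.55, -0.04, -0.13] 
[-0.46, -0.56, -0.04, -0.13] 
[-0.45, -0.57, -0.04, -0.13] |
[-0.45, -0.58, -0.04, -0.13] 
[-0.44, -0.58, -0.04, -0.13] 
[-0.43, -0.59, -0.04, -0.13] 
[-0.42, -0.6, -0.04, -0.13] 
[-0.41, -0.6, -0.04, -0.13] |
[-0.4, -0.61, -0.04, -0.13] 
[-0.39, -0.61, -0.04, -0.13] 
[-0.38, -0.62, -0.04, -0.13] 
[-0.37, -0.63, -0.04, -0.13] 
[-0.36, -0.63, -0.04, -0.13] |
```

Emit:
{"name": "send_rows", "arguments": {
  "steps": [
    [[-0.53, -0.5, -0.04, -0.13, 1], [-0.52, -0.51, -0.04, -0.13, 1], [-0.51, -0.52, -0.04, -0.13, 1], [-0.5, -0.52, -0.04, -0.13, 1], [-0.5, -0.53, -0.04, -0.13, 1]]
  ]
}}

```text
time_s: 0.52
ee_pos: [218.7, 433.4, 221.6]
ee_rot: [-180.0, -0.0, 170.4]
force: [-0.6, 0.9, -0.2]
gripper_width: 91.3
gripper_force: 0.0
```

Signs are right, so I'll continue.

Emit:
{"name": "send_rows", "arguments": {
  "steps": [
    [[-0.49, -0.54, -0.04, -0.13, 1], [-0.48, -0.55, -0.04, -0.13, 1], [-0.47, -0.55, -0.04, -0.13, 1], [-0.46, -0.56, -0.04, -0.13, 1], [-0.45, -0.57, -0.04, -0.13, 1]]
  ]
}}

```text
time_s: 0.93
ee_pos: [296.7, 310.7, 229.8]
ee_rot: [-180.0, -0.0, 174.9]
force: [0.8, -0.8, -0.5]
gripper_width: 91.4
gripper_force: 0.0
```

Emit:
{"name": "send_rows", "arguments": {
  "steps": [
    [[-0.45, -0.58, -0.04, -0.13, 1], [-0.44, -0.58, -0.04, -0.13, 1], [-0.43, -0.59, -0.04, -0.13, 1], [-0.42, -0.6, -0.04, -0.13, 1], [-0.41, -0.6, -0.04, -0.13, 1]]
  ]
}}

```text
time_s: 1.35
ee_pos: [375.5, 187.8, 237.8]
ee_rot: [-180.0, -0.0, 179.3]
force: [-0.3, -0.0, 0.4]
gripper_width: 91.3
gripper_force: 0.0
```

Emit:
{"name": "send_rows", "arguments": {
  "steps": [
    [[-0.4, -0.61, -0.04, -0.13, 1], [-0.39, -0.61, -0.04, -0.13, 1], [-0.38, -0.62, -0.04, -0.13, 1], [-0.37, -0.63, -0.04, -0.13, 1], [-0.36, -0.63, -0.04, -0.13, 1]]
  ]
}}

```text
time_s: 1.77
ee_pos: [453.8, 65.2, 245.7]
ee_rot: [180.0, -0.0, -176.2]
force: [-0.5, -0.3, 0.5]
gripper_width: 91.4
gripper_force: 0.0
```

Emit:
{"name": "send_rows", "arguments": {
  "steps": [
    [[0, 0, 0, 0, 1]]
  ]
}}

```text
time_s: 1.85
ee_pos: [455.8, 63.1, 245.8]
ee_rot: [-179.9, 0.1, -176.5]
force: [1.1, -0.6, 0.0]
gripper_width: 91.0
gripper_force: 0.0
```

Run:
```python
from plan import *
grab('wrist','w1'); f=load('wrist0') if 0 else load('w1'); print(f['intrinsics'],f['cam_to_world']); print(env.state()['ee_pos'],env.state()['ee_rot'])
plan([(452,65.2,173,183.3,4)])
```

```text
[[309.7   0.  325.1]
 [  0.  309.7 194.4]
 [  0.    0.    1. ]] [[ -0.1   1.    0.2 390.1]
 [  1.    0.1   0.   59.7]
 [ -0.    0.2  -1.  416.4]
 [  0.    0.    0.    1. ]]
[454.3  65.  245.6] [-180.    -0.  -176.5]
[0.01, 0.0, 0.45, 0.01] 
[0.01, 0.0, 0.45, 0.01] 
[0.01, 0.0, 0.45, 0.01] 
[0.01, 0.0, 0.45, 0.01]
```

View pics/w1.png

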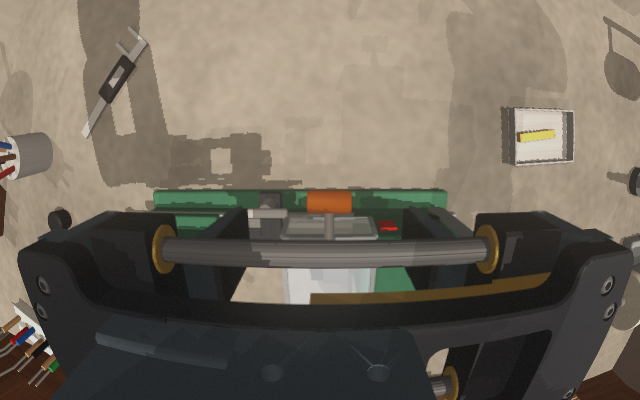

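The wrist view shows the orange grip centred between the fingers near (329,202). I'll descend on it.

Emit:
{"name": "send_rows", "arguments": {
  "steps": [
    [[0.01, 0, 0.45, 0, 1], [0.01, 0, 0.45, 0, 1], [0.01, 0, 0.45, 0, 1], [0.01, 0, 0.45, 0, 1], [0, 0, 0, 0, 1]]
  ]
}}

```text
time_s: 2.32
ee_pos: [448.5, 67.1, 170.7]
ee_rot: [180.0, -0.5, -176.2]
force: [-0.8, 0.1, -0.0]
gripper_width: 91.4
gripper_force: 0.0
```

Emit:
{"name": "send_rows", "arguments": {
  "steps": [
    [[0, 0, 0, 0, 0.2], [0, 0, 0, 0, 0.2], [0, 0, 0, 0, 0.2], [0, 0, 0, 0, 0.2], [0, 0, 0, 0, 0.2]]
  ],
  "squeeze": 12
}}

```text
time_s: 2.73
ee_pos: [452.3, 66.7, 174.7]
ee_rot: [180.0, 0.1, -176.3]
force: [-0.2, -0.7, 0.7]
gripper_width: 60.7
gripper_force: 0.0
```

Emit:
{"name": "send_rows", "arguments": {
  "steps": [
    [[0, 0, 0, 0, 0.2], [0, 0, 0, 0, 0.2], [0, 0, 0, 0, 0.2], [0, 0, 0, 0, 0.2], [0, 0, 0, 0, 0.2]]
  ],
  "squeeze": 12
}}

```text
time_s: 3.15
ee_pos: [451.9, 65.8, 174.0]
ee_rot: [-179.9, -0.0, -176.2]
force: [-0.3, -3.6, 0.7]
gripper_width: 34.2
gripper_force: 12.0
```

Run:
```python
from plan import *
s=env.state();print(s['gripper_width'],s['gripper_force'],s['ee_pos'],s['force'])
p=np.load('pose.npy'); yaw=s['ee_rot'][2]; th0=0.105
A=np.linspace(th0,1.75,26)
plan([(*(L(p,gr(a))-[0,0,11]),yaw,1) for a in A[1:]],start=(*(L(p,gr(th0))-[0,0,11]),yaw))
```

```text
34.22704363914638 12.000052034854889 [451.9  65.8 174. ] [-0.3 -3.6  0.7]
[-0.04, -0.0, -0.22, -0.0] 
[-0.05, -0.0, -0.22, -0.0] 
[-0.07, -0.0, -0.22, -0.0] 
[-0.08, -0.0, -0.21, -0.0] 
[-0.09, -0.0, -0.2, -0.0] |
[-0.11, -0.0, -0.2, -0.0] 
[-0.12, -0.0, -0.19, -0.0] 
[-0.13, -0.0, -0.18, -0.0] 
[-0.14, -0.0, -0.17, -0.0] 
[-0.16, -0.0, -0.16, -0.0] |
[-0.17, -0.0, -0.15, -0.0] 
[-0.18, -0.0, -0.14, -0.0] 
[-0.18, -0.0, -0.13, -0.0] 
[-0.19, -0.0, -0.12, -0.0] 
[-0.2, -0.0, -0.1, -0.0] |
[-0.21, -0.0, -0.09, -0.0] 
[-0.21, -0.0, -0.08, -0.0] 
[-0.22, -0.0, -0.06, -0.0] 
[-0.22, -0.0, -0.05, -0.0] 
[-0.22, -0.0, -0.03, -0.0] |
[-0.22, -0.0, -0.02, -0.0] 
[-0.23, -0.0, -0.0, -0.0] 
[-0.23, -0.0, 0.01, -0.0] 
[-0.22, -0.0, 0.02, -0.0] 
[-0.22, -0.0, 0.04, -0.0] |
```

Gripped at 34.2 mm. Now I'll swing the first part of the arc.

Emit:
{"name": "send_rows", "arguments": {
  "steps": [
    [[-0.04, 0, -0.22, 0, 0.2], [-0.05, 0, -0.22, 0, 0.2], [-0.07, 0, -0.22, 0, 0.2], [-0.08, 0, -0.21, 0, 0.2], [-0.09, 0, -0.2, 0, 0.2]]
  ]
}}

```text
time_s: 3.57
ee_pos: [465.3, 66.6, 217.7]
ee_rot: [-179.9, -0.0, -176.3]
force: [2.1, -4.9, -4.9]
gripper_width: 34.0
gripper_force: 12.0
```

Emit:
{"name": "send_rows", "arguments": {
  "steps": [
    [[-0.11, 0, -0.2, 0, 0.2], [-0.12, 0, -0.19, 0, 0.2], [-0.13, 0, -0.18, 0, 0.2], [-0.14, 0, -0.17, 0, 0.2], [-0.16, 0, -0.16, 0, 0.2]]
  ]
}}

```text
time_s: 3.98
ee_pos: [490.8, 68.2, 253.4]
ee_rot: [-179.9, -0.1, -176.3]
force: [-0.6, -5.8, -3.5]
gripper_width: 33.9
gripper_force: 12.0
```

Emit:
{"name": "send_rows", "arguments": {
  "steps": [
    [[-0.17, 0, -0.15, 0, 0.2], [-0.18, 0, -0.14, 0, 0.2], [-0.18, 0, -0.13, 0, 0.2], [-0.19, 0, -0.12, 0, 0.2], [-0.2, 0, -0.1, 0, 0.2]]
  ]
}}

```text
time_s: 4.4
ee_pos: [526.9, 70.5, 279.1]
ee_rot: [-179.9, -0.2, -176.3]
force: [-3.4, -4.8, -1.4]
gripper_width: 34.0
gripper_force: 12.0
```

Emit:
{"name": "send_rows", "arguments": {
  "steps": [
    [[-0.21, 0, -0.09, 0, 0.2], [-0.21, 0, -0.08, 0, 0.2], [-0.22, 0, -0.06, 0, 0.2], [-0.22, 0, -0.05, 0, 0.2], [-0.22, 0, -0.03, 0, 0.2]]
  ]
}}

```text
time_s: 4.82
ee_pos: [570.3, 73.2, 292.2]
ee_rot: [-179.9, -0.2, -176.3]
force: [-2.9, -5.6, 1.1]
gripper_width: 33.9
gripper_force: 12.0
```

Emit:
{"name": "send_rows", "arguments": {
  "steps": [
    [[-0.22, 0, -0.02, 0, 0.2], [-0.23, 0, 0, 0, 0.2], [-0.23, 0, 0.01, 0, 0.2], [-0.22, 0, 0.02, 0, 0.2], [-0.12, 0, 0.02, 0, 0.2]]
  ]
}}

```text
time_s: 5.23
ee_pos: [612.2, 75.9, 291.4]
ee_rot: [-179.9, 0.0, -176.3]
force: [-3.4, -5.0, 3.5]
gripper_width: 34.2
gripper_force: 12.0
```

Emit:
{"name": "send_rows", "arguments": {
  "steps": [
    [[-0.1, 0, 0.02, 0, 0.2], [-0.05, 0, 0.01, 0, 0.2], [0, 0, 0, 0, 0.2]]
  ]
}}

```text
time_s: 5.48
ee_pos: [618.3, 76.3, 290.3]
ee_rot: [-179.9, 0.1, -176.3]
force: [0.3, -5.8, 1.8]
gripper_width: 33.7
gripper_force: 12.0
```

Emit:
{"name": "send_rows", "arguments": {
  "steps": [
    [[-0.1, 0, 0.02, 0, 0.2], [-0.05, 0, 0.01, 0, 0.2], [0, 0, 0, 0, 0.2]]
  ]
}}

```text
time_s: 5.73
ee_pos: [620.3, 76.4, 289.6]
ee_rot: [-179.9, -0.4, -176.3]
force: [-10.3, -4.7, 7.7]
gripper_width: 33.8
gripper_force: 12.0
```

The force rise shows the stop is reached. I'll release and lift.

Emit:
{"name": "send_rows", "arguments": {
  "steps": [
    [[0, 0, 0, 0, 0.8], [0, 0, 0, 0, 0.8], [0, 0, 0, 0, 0.8], [0, 0, 0, 0, 0.8], [0, 0, 0, 0, 0.8]]
  ]
}}

```text
time_s: 6.15
ee_pos: [624.1, 78.2, 287.2]
ee_rot: [180.0, 0.0, -176.2]
force: [-0.8, -0.6, 0.3]
gripper_width: 64.2
gripper_force: 0.0
```

Emit:
{"name": "send_rows", "arguments": {
  "steps": [
    [[0, 0, -0.4, 0, 0.8], [0, 0, -0.4, 0, 0.8], [0, 0, -0.4, 0, 0.8], [0, 0, -0.4, 0, 0.8], [0, 0, 0, 0, 0.8]]
  ]
}}

```text
time_s: 6.57
ee_pos: [625.2, 78.1, 354.6]
ee_rot: [180.0, 0.4, -176.2]
force: [-1.1, -0.2, 0.3]
gripper_width: 73.0
gripper_force: 0.0
```

Run:
```python
from plan import *
p=np.load('pose.npy')
k=L(p,(0,-200+2,115)); print(k, env.state()['ee_pos'])
y=np.degrees(p[2])+90
plan([(k[0]+10,k[1],300,y,17),(k[0],k[1],180,y,5)])
```

```text
[ 546.9 -173.7  115. ] [625.2  78.1 354.6]
[0.12, -0.36, 0.08, 0.77] 
[0.09, -0.37, 0.08, 0.77] 
[0.06, -0.38, 0.08, 0.77] 
[0.02, -0.38, 0.08, 0.77] 
[-0.02, -0.38, 0.08, 0.77] |
[-0.05, -0.38, 0.08, 0.77] 
[-0.09, -0.37, 0.08, 0.77] 
[-0.12, -0.36, 0.08, 0.77] 
[-0.15, -0.35, 0.08, 0.77] 
[-0.19, -0.34, 0.08, 0.77] |
[-0.22, -0.32, 0.08, 0.77] 
[-0.24, -0.3, 0.08, 0.77] 
[-0.27, -0.27, 0.08, 0.77] 
[-0.29, -0.25, 0.08, 0.77] 
[-0.32, -0.22, 0.08, 0.77] |
[-0.34, -0.19, 0.08, 0.77] 
[-0.35, -0.15, 0.08, 0.77] 
[0.0, -0.05, 0.6, -0.0] 
[0.0, -0.05, 0.6, -0.0] 
[0.0, -0.05, 0.6, -0.0] |
[0.0, -0.05, 0.6, -0.0] 
[0.0, -0.05, 0.6, -0.0]
```

Emit:
{"name": "send_rows", "arguments": {
  "steps": [
    [[0.12, -0.36, 0, 0.77, 0.8], [0.09, -0.37, 0, 0.77, 0.8], [0.06, -0.38, 0, 0.77, 0.8], [0.02, -0.38, 0, 0.77, 0.8], [-0.02, -0.38, 0, 0.77, 0.8]]
  ]
}}

```text
time_s: 6.98
ee_pos: [603.6, 3.7, 349.9]
ee_rot: [-180.0, -0.1, 157.0]
force: [0.3, -0.4, -0.1]
gripper_width: 72.5
gripper_force: 0.0
```

Emit:
{"name": "send_rows", "arguments": {
  "steps": [
    [[-0.05, -0.38, 0.1, 0.77, 0.8], [-0.09, -0.37, 0.1, 0.77, 0.8], [-0.12, -0.36, 0.1, 0.77, 0.8], [-0.15, -0.35, 0.1, 0.77, 0.8], [-0.19, -0.34, 0.1, 0.77, 0.8]]
  ]
}}

```text
time_s: 7.4
ee_pos: [583.9, -70.3, 329.8]
ee_rot: [-180.0, -0.1, 130.5]
force: [-0.2, -0.5, 0.2]
gripper_width: 72.9
gripper_force: 0.0
```

Emit:
{"name": "send_rows", "arguments": {
  "steps": [
    [[-0.22, -0.32, 0.1, 0.77, 0.8], [-0.24, -0.3, 0.1, 0.77, 0.8], [-0.27, -0.27, 0.1, 0.77, 0.8], [-0.29, -0.25, 0.1, 0.77, 0.8], [-0.32, -0.22, 0.1, 0.77, 0.8]]
  ]
}}

```text
time_s: 7.82
ee_pos: [563.6, -144.6, 309.8]
ee_rot: [-179.9, -0.1, 104.1]
force: [-0.3, 0.3, -1.3]
gripper_width: 72.6
gripper_force: 0.0
```

Emit:
{"name": "send_rows", "arguments": {
  "steps": [
    [[-0.34, -0.19, 0.1, 0.77, 0.8], [-0.35, -0.15, 0.1, 0.77, 0.8], [0, 0, 0, 0, 0.8], [0, 0, 0, 0, 0.8]]
  ]
}}

```text
time_s: 8.15
ee_pos: [556.1, -174.0, 302.1]
ee_rot: [-179.9, -0.1, 93.8]
force: [0.5, -0.1, -0.3]
gripper_width: 73.0
gripper_force: 0.0
```

Run:
```python
from plan import *
p=np.load('pose.npy')
k=L(p,(0,-200+2,115)); s=env.state(); print(k,s['ee_pos'],s['ee_rot'])
y=np.degrees(p[2])+90
plan([(k[0],k[1],180,y,5),(k[0],k[1],97,y,4)])
grab('top','t2'); grab('side','s2'); crop('top' and 't2',235,150,405,250,4); crop('s2',230,70,390,290,2.7)
```

```text
[ 546.9 -173.7  115. ] [ 556.1 -174.   302.1] [-179.9   -0.1   93.8]
[0.0, -0.05, 0.61, 0.01] 
[0.0, -0.05, 0.61, 0.01] 
[0.0, -0.05, 0.61, 0.01] 
[0.0, -0.05, 0.61, 0.01] 
[0.0, -0.05, 0.61, 0.01] |
[0.0, 0.0, 0.52, -0.0] 
[0.0, 0.0, 0.52, -0.0] 
[0.0, 0.0, 0.52, -0.0] 
[0.0, 0.0, 0.52, -0.0]
```

View pics/s2_c230_70.png

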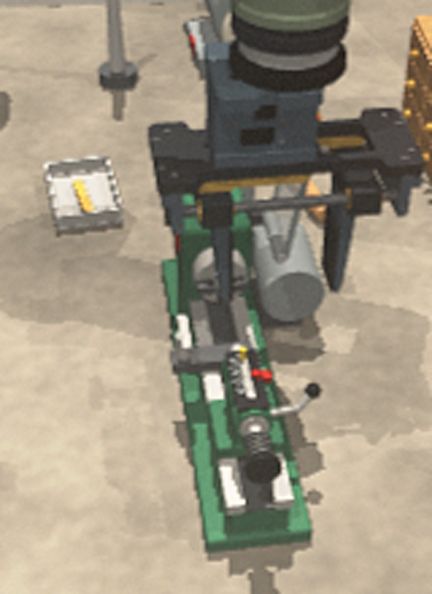

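The guard is up: the chuck is uncovered at (220,265) and part of the grip shows at (315,190). The lever ball is at (313,390), so I'll triangulate it for clearance.

Run:
```python
from fit import *
p=np.load('pose.npy')
r=least_squares(lambda q:np.concatenate([proj(T,L(p,q))-t(510,80),proj(S,L(p,q))-s(301,347)]),[60,-120,150]);print(r.x,r.fun)
```

```text
[  66.7 -111.7   96.6] [ 0. -0. -0.  0.]
```

Emit:
{"name": "send_rows", "arguments": {
  "steps": [
    [[0, -0.05, 0.6, 0, 0.8], [0, -0.05, 0.6, 0, 0.8], [0, -0.05, 0.6, 0, 0.8], [0, -0.05, 0.3, 0, 0.8], [0, -0.05, 0, 0, 0.8]]
  ]
}}

```text
time_s: 8.67
ee_pos: [545.0, -173.0, 216.1]
ee_rot: [-179.7, -0.2, 93.9]
force: [-0.6, 0.5, 0.3]
gripper_width: 73.1
gripper_force: 0.0
```

Emit:
{"name": "send_rows", "arguments": {
  "steps": [
    [[0, 0, 0.6, 0, 0.8], [0, 0, 0.6, 0, 0.8], [0, 0, 0.6, 0, 0.8], [0, 0, 0.6, 0, 0.8], [0, 0, 0.4, 0, 0.8]]
  ]
}}

```text
time_s: 9.08
ee_pos: [546.7, -173.9, 106.3]
ee_rot: [-180.0, -0.0, 93.8]
force: [-0.1, -0.3, 0.3]
gripper_width: 73.0
gripper_force: 0.0
```

Emit:
{"name": "send_rows", "arguments": {
  "steps": [
    [[0, 0, 0, 0, 0.8], [0, 0, 0, 0, 0.8]]
  ]
}}

```text
time_s: 9.25
ee_pos: [547.1, -174.3, 107.8]
ee_rot: [180.0, -0.0, 93.8]
force: [0.4, -0.0, 1.0]
gripper_width: 73.1
gripper_force: 0.0
```

Run:
```python
from plan import *
s=env.state();p=np.load('pose.npy');print(s['ee_pos'],s['ee_rot'],L(p,(0,-198,96))); 
grab('wrist','w3');grab('side','s3');grab('top','t3'); crop('s3',230,70,390,290,2.7)
plan([(*L(p,(0,-198,96)),np.degrees(p[2])+90,1)])
```

```text
[ 547.1 -174.3  107.8] [180.   -0.   93.8] [ 546.9 -173.7   96. ]
[0.03, -0.02, 0.33, 0.06]
```

View pics/w3.png

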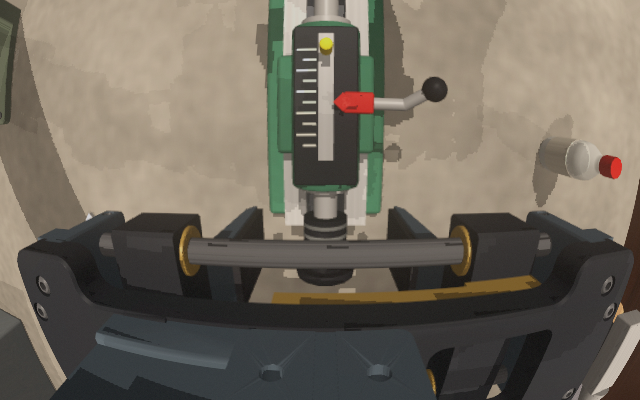

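The wrist view shows the pin top at (326,43), the pointer tip at (334,102), and the knob between the fingers from (325,210) to (325,280). I'll measure from these, then lower the last bit and grip.

```bash
cat > meas.py <<'E'
from fit import *
p=np.load('pose.npy')
def wray(f,u,v,z):
    K=f['intrinsics'];d=np.array([u-K[0,2],v-K[1,2]]);r=np.hypot(*d);a=r/K[0,0]
    ray=f['cam_to_world'][:3,:3]@np.array([*(d/r*np.sin(a)),np.cos(a)]);c=f['cam_to_world'][:3,3]
    w=c+ray*(z-c[2])/ray[2]-[p[0],p[1],0]; cc,ss=np.cos(p[2]),np.sin(p[2])
    return np.array([cc*w[0]+ss*w[1],-ss*w[0]+cc*w[1],w[2]])
def seg(f):
    h=cv2.cvtColor(f['pixels'],cv2.COLOR_RGB2HSV)
    y=cv2.inRange(h,(22,140,100),(34,255,255)); r=cv2.inRange(h,(0,170,100),(4,255,255))|cv2.inRange(h,(174,170,100),(180,255,255))
    for m in(y,r): m[200:]=0;m[:,:300]=0;m[:,385:]=0
    return y,r
def meas(tag):
    f=load(tag);y,r=seg(f)
    v,u=np.nonzero(y);print('pin',u.mean(),v.mean(),u.min(),u.max(),v.min(),v.max())
    a=wray(f,u.mean(),v.mean(),147)
    v,u=np.nonzero(r);k=u<u.min()+4;print('ptr',u.min(),v[k].mean(),v.min(),v.max())
    b=wray(f,u.min(),v[k].mean(),140);print('pin',a,'ptr',b,'pin y - ptr y',a[1]-b[1])
E
python3 -c "
from meas import *
meas('w3')"
```

```text
pin 325.7732558139535 45.48255813953488 320 332 38 54
ptr 334 101.66666666666667 92 112
pin [  -0.5 -100.   147. ] ptr [   3.4 -124.   140. ] pin y - ptr y 24.003211230354694
```

Emit:
{"name": "send_rows", "arguments": {
  "steps": [
    [[0, 0, 0.29, 0, 0.8], [0, 0, 0, 0, 0.1], [0, 0, 0, 0, 0.1], [0, 0, 0, 0, 0.1], [0, 0, 0, 0, 0.1]]
  ],
  "squeeze": 50
}}

```text
time_s: 9.82
ee_pos: [547.0, -174.8, 96.4]
ee_rot: [179.9, 0.0, 93.7]
force: [0.8, -0.4, 0.3]
gripper_width: 49.3
gripper_force: 0.0
```

Emit:
{"name": "send_rows", "arguments": {
  "steps": [
    [[0, 0, 0, 0, 0.1], [0, 0, 0, 0, 0.1], [0, 0, 0, 0, 0.1], [0, 0, 0, 0, 0.1], [0, 0, 0, 0, 0.1]]
  ],
  "squeeze": 50
}}

```text
time_s: 10.23
ee_pos: [547.0, -173.4, 95.7]
ee_rot: [179.9, -0.1, 93.8]
force: [2.3, 4.9, 0.7]
gripper_width: 23.0
gripper_force: 90.1
```

Emit:
{"name": "send_rows", "arguments": {
  "steps": [
    [[-0.1, 0, 0, 0, 0.1], [-0.1, 0, 0, 0, 0.1], [-0.1, 0, 0, 0, 0.1], [-0.1, 0, 0, 0, 0.1], [-0.1, 0, 0, 0, 0.1]]
  ]
}}

```text
time_s: 10.65
ee_pos: [548.1, -191.6, 95.7]
ee_rot: [180.0, -0.3, 93.8]
force: [1.8, 11.8, 2.3]
gripper_width: 23.2
gripper_force: 90.1
```

Emit:
{"name": "send_rows", "arguments": {
  "steps": [
    [[0, 0, 0, 0, 0.1], [0, 0, 0, 0, 0.1]]
  ]
}}

```text
time_s: 10.82
ee_pos: [548.1, -191.8, 95.6]
ee_rot: [180.0, -0.3, 93.7]
force: [1.9, 10.2, 2.2]
gripper_width: 22.7
gripper_force: 90.0
```

```bash
python3 -c "
from meas import *
grab('wrist','w4'); meas('w4'); print(env.state()['ee_pos'],env.state()['force'])
crop('w4',270,10,400,130,5)"
```

```text
pin 326.1082474226804 39.75773195876289 319 332 32 49
ptr 335 57.666666666666664 48 71
pin [  -0.3 -118.3  147. ] ptr [   3.4 -124.1  140. ] pin y - ptr y 5.785980050922561
[ 548.2 -191.7   95.7] [2.1 9.6 3. ]
```

View pics/w4_c270_10.png

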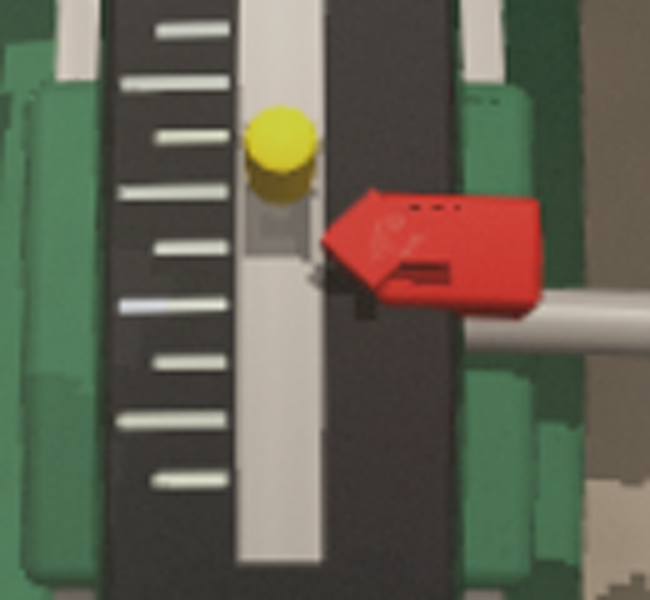

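The crop shows the pin's top-face centre at (281,140) and the pointer tip at (321,243). I'll restrict the pin mask to the bright top face and check.

```bash
cat >> meas.py <<'E'
def meas2(tag):
    f=load(tag);h=cv2.cvtColor(f['pixels'],cv2.COLOR_RGB2HSV);y,r=seg(f)
    V=h[...,2].astype(int); thr=(np.percentile(V[y>0],95)+np.percentile(V[y>0],5))/2
    v,u=np.nonzero((y>0)&(V>thr)); (cx,cy)=(u.min()+u.max())/2,(v.min()+v.max())/2
    cy=u.size and v.mean()
    rv,ru=np.nonzero(r); k=ru<=ru.min()+2; tv=rv[k].mean()
    a=wray(f,u.mean(),cy,147);b=wray(f,ru.min(),tv,140)
    print(tag,'top',u.mean(),cy,v.min(),v.max(),'tip',ru.min(),tv,'y',a[1],b[1],'diff',a[1]-b[1])
E
python3 -c "
from meas import *
meas2('w3');meas2('w4')
f=load('w4');print(wray(f,325.8,37.6,147),wray(f,333.8,58.2,140))"
```

```text
w3 top 325.7226890756302 43.226890756302524 38 49 tip 334 101.76923076923077 y -99.02609656088951 -124.09448413853062 diff 25.068387577641104
w4 top 325.71014492753625 37.5 32 43 tip 335 57.5 y -117.4107369151151 -124.06450643823605 diff 6.653769523120957
[  -0.4 -117.5  147. ] [   2.9 -124.4  140. ]
```

Emit:
{"name": "send_rows", "arguments": {
  "steps": [
    [[-0.08, 0, 0, 0, 0.1], [-0.08, 0, 0, 0, 0.1], [0, 0, 0, 0, 0.1], [0, 0, 0, 0, 0.1], [0, 0, 0, 0, 0.1]]
  ]
}}

```text
time_s: 11.28
ee_pos: [548.5, -197.4, 95.6]
ee_rot: [180.0, -0.3, 93.7]
force: [2.1, 12.4, 2.7]
gripper_width: 23.2
gripper_force: 90.0
```

```bash
python3 -c "
from meas import *
grab('wrist','w5'); meas2('w5'); print(env.state()['ee_pos'],env.state()['force'])
crop('w5',270,0,400,100,6)"
```

```text
w5 top 325.75182481751824 37.47445255474452 32 43 tip 335 44.38461538461539 y -123.12835005405508 -124.11814099204264 diff 0.9897909379875642
[ 548.5 -197.4   95.7] [ 2.  11.7  3.4]
```

View pics/w5_c270_0.png

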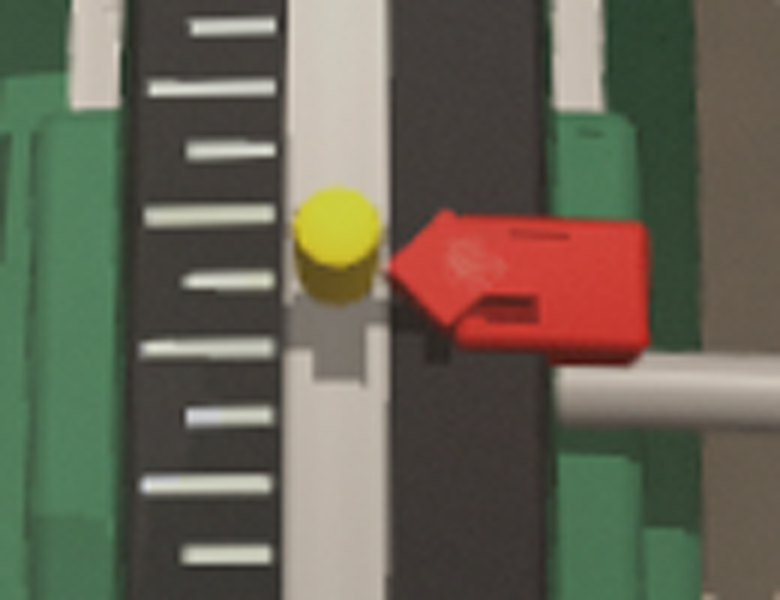

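About 1 mm remains: the pin top is at (338,226) and the tip at (387,267), before allowing for the height difference.

Emit:
{"name": "send_rows", "arguments": {
  "steps": [
    [[-0.027, 0, 0, 0, 0.1], [0, 0, 0, 0, 0.1], [0, 0, 0, 0, 0.1], [0, 0, 0, 0, 0.1], [0, 0, 0, 0, 0.1]]
  ]
}}

```text
time_s: 11.75
ee_pos: [548.6, -198.3, 95.7]
ee_rot: [180.0, -0.4, 93.7]
force: [1.3, 12.8, 3.1]
gripper_width: 23.3
gripper_force: 90.0
```

```bash
python3 -c "
from meas import *
grab('wrist','w6'); meas2('w6'); print(env.state()['ee_pos'],env.state()['force'])
p=np.load('pose.npy')
# check with depth of the wrist/side/top cams, and guard grip
f=grab('top','t6'); g=grab('side','s6'); print('grip expected',proj(f,L(p,gr(1.75))),proj(g,L(p,gr(1.75))))
for F in(f,g):
    h=cv2.cvtColor(F['pixels'],cv2.COLOR_RGB2HSV);m=cv2.inRange(h,(5,170,100),(18,255,255));c=proj(F,L(p,gr(1.75))).astype(int);mm=np.zeros_like(m);mm[c[1]-25:c[1]+25,c[0]-25:c[0]+25]=m[c[1]-25:c[1]+25,c[0]-25:c[0]+25];v,u=np.nonzero(mm);print(len(u),u.mean(),v.mean())
w=load('w6');K=w['intrinsics'];print('depths',w['depth'][37,326],w['depth'][42,337:342])
M=np.linalg.inv(w['cam_to_world']); print('expected depth',(M@np.append(L(p,(0,-125,147)),1))[2],(M@np.append(L(p,(4,-125,140)),1))[2])
a=cv2.resize(f['pixels'][140:250,220:410,::-1],None,fx=4,fy=4,interpolation=2); cv2.imwrite('pics/t6c.png',a)
"
```

```text
w6 top 325.75182481751824 37.47445255474452 32 43 tip 335 42.23076923076923 y -124.02948142405312 -124.07441946231334 diff 0.04493803826022713
[ 548.6 -198.3   95.7] [ 1.4 12.5  2.2]
grip expected [279.7 162.3] [344.3 111.8]
88 279.375 162.67045454545453
0 nan nan
depths 109.24681 [116.  116.2 116.5 115.  115.2]
expected depth 109.11685265841595 115.9466052572273<string>:8: RuntimeWarning: Mean of empty slice.
  ret = ret.dtype.type(ret / rcount)
```

View pics/t6c.png

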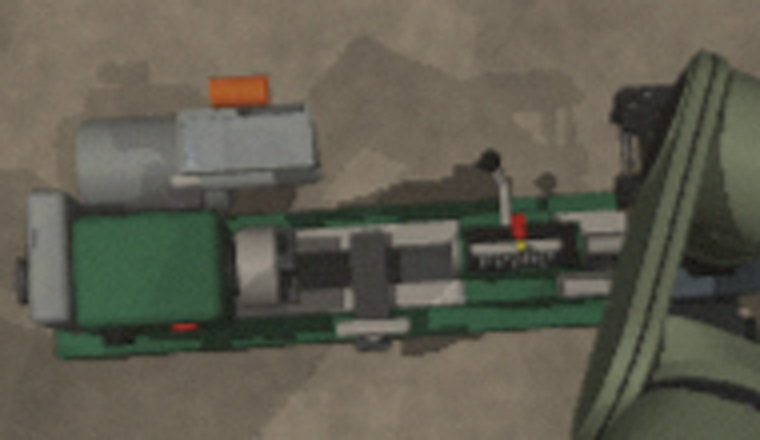

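The top view shows the guard fully open, with the grip at (239,92) matching the 1.75 rad prediction. The yellow pin at (520,244) is level with the red pointer, and the gripper still holds the knob. Handing in.

```bash
python3 -c "
from workcell import env
print(env.job_done())"
```

```text
the job is handed in; nothing more can be done
None
```

The guard is swung back to its stop and stands open, and the gripper is holding the spindle with its pin level with the red pointer, to within about 0.1 mm by the wrist camera; the job is handed in, with no verdict shown.

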